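# Seat the reference-ball stand on the rotary table

### The arm

A 6-joint arm with a two-finger parallel gripper is mounted at the origin on the work surface. World frame = base frame: x ahead of the robot, y to its left, z up, the work surface at z = 0. Lengths are in mm, angles in rad, forces in N, time in s.
With the tool pointing down it reaches from about 375 to 900 mm from the base axis. Payload 3.1 kg.
Tool frame: the origin (TCP) lies on the centre line of the jaws, within the pads' length; the fingertips stand 17 mm ahead of it and the grasp point (between the pads) lies 2 mm behind it; z points along the fingers, y is the line along which they close (so a half turn about z gives the same grasp; the last joint's range is limited). The gripper opens to 85 mm and grips with 20 to 120 N. Pads are 22 mm wide; open, the fingers measure 114 mm over their backs; the gripper's body (76 mm by 85 mm) begins 54 mm behind the grasp point. The pads swing forward as they close: fully open they stand 13 mm farther back than shut.
Start: joints at [-1.296, 0.527, 1.433, -0, 1.181, -0.178], TCP at [273.446, -561.982, 215.21] pointing down, gripper open.
Joint ranges: [-3.08, 3.08], [-0.75, 2.2], [0.22, 2.44], [-1.43, 4.57], [0, 2.65], [-2.85, 2.85]. Speed limits (rad/s): [2.79, 2.79, 3.14, 3.14, 3.14, 3.14].

### API

Orientations are given as a unit quaternion [x, y, z, w].
In Python, from cell import manip gives the robot as it stands.
- The arm moves only by the tool move_arm, never from a script. Its argument "commands" is a list that holds one entry, the list of rows, each a list of 7 numbers: the opening, from 0 (shut) to 1 (fully open), then the shift along the tool's x, y, z in mm, then the turn, a rotation vector about the tool's x, y, z in degrees. A call has 1 to 5 rows; each row is the pose to reach, as a shift and turn from the pose commanded when the call began, along the tool's axes at that moment; what a row does not reach only later rows make up. A row lasts 1/8 s, in which the tool goes at most 62.5 mm and 10.7 degrees, less where a joint would pass 70% of its speed; a pose out of reach is approached as far as the arm can. A call with a gripper value outside its range is refused whole. The fingers move at their own pace and stop on an object; "newtons" is the grip in N (left out, the last holds). Time passes only in rows, so rows that repeat a pose let the fingers close. It gives the time, the measured TCP pose, the force, the opening and the grip force at its end, in the units of the state.
- manip.observe(): the state, without advancing time (a new reading comes with each control period).
- manip.capture(name): name is "scene" or "top"; returns the picture (480x640x3 uint8, red, green, blue); there is no depth.
- manip.get_calibration(name): a dict with "fx", "fy", "cx", "cy" (pixels), "pose" (4x4, takes a point from camera to world coordinates). Camera axes: x right, y up, looking along -z (the intrinsics and any distortion apply to the point x, -y, -z); pixel columns grow to the right and rows downward; lengths in mm; the calibration is good to about 2 mm. A picture is of the moment at which its call begins. get_calibration takes no time and is no camera call.
- manip.close_job(): hands the job in; it is judged then, once.
Trained networks look in the newest picture that a camera, given by its name, has taken for a name from the list of things; names that differ only in an ending like _2 or _b are one class to them, and where a whole thing is asked for, a point or a joint stands for the part that bears it (a point fixed in the world has none). Each returns a list of dicts, best first, with "confidence" (0 to 1); they miss things now and then, are a little off and sometimes report something else, mostly with a low value. They report only what shows in the picture. A call takes as long as a camera call.
- manip.regions_of(name, camera): "pixels" (480x640 bool, what is visible of it) and "bbox" ([centre column, centre row, width, height] in pixels, round what is visible of it).
The state is a dict: "time": time; "q": joint angles; "dq": joint speeds; "effort": joint torques, N m; "tool_pos": TCP position; "tcp_rot": TCP orientation; "contact_force": force on the tool from outside, world axes, zero at the start; "moment": the same for the moment, N m; "finger_gap": finger opening in mm; "finger_force": force on a finger pad.
Only numpy, scipy, OpenCV 4.12 (cv2) and the standard library are available. Lean on these libraries where they do the work, as an engineer would, in place of code of your own. Each camera call takes 0.05 s, during which the arm holds its last target. There are 200 camera calls.

### The job

Put the four-footed reference-ball stand centred on the rotary table with its ball on the handwheel side, and turn it there until its long foot drops into the slot on that side, all four feet are down and it no longer rocks. Set it down gently, never touch the white ball, and leave everything else where it is.

Things in the scene. Friction and masses are not known exactly. Their poses are not given: they have to be found in the camera images.
- stand: Steel reference-ball stand, about 0.5 kg, hidden variation. Four arms in a cross, 138 mm across, tops 27 mm above the origin; square post in the middle. Origin on the post's axis, level with the undersides of the three ball feet; x points to the ball and long foot, z up. Starts on the bench right of the stage (rocking, leaning about 3 degrees), its ball turned roughly away from the robot.
- post (a point): On the stand's post, 75 mm above the stand's origin, axes as the stand's: where to grip. The post is 24 x 24 mm, flats along x and y, top 87.5 mm above the origin. Grip across y (fingers on +y and -y): the ball is in the way on +x. Gripped hard the stand keeps its lean; loosely caged it stands on its own feet, free to rock and drop.
- long_foot (a point): Tip of the stand's long foot, 60 mm on +x and 6 mm below the stand's origin. A foot is under each arm, 60 mm from the axis: ball feet of 16 mm diameter at +y, -y and -x; at +x, under the ball, the long foot: a shoulder block 16 x 24 mm (x, y) level with the others, and below it a round-ended nose, 12 mm diameter, 6 mm long. On a flat top the stand rocks on this nose.
- ball: White ceramic reference ball, 25 mm diameter, on a cranked stem of the stand; origin at its centre, 60 mm from the post's axis on the stand's +x and 55 mm above the stand's origin. Not to be touched.
- rotary: Rotary table fixed on the glass of the stage: grey cast base, 172 mm diameter, two bolted ears (210 mm over them, along y), clamped steel faceplate on top, 160 mm diameter. Origin: centre of its underside. -x is the handwheel side: the handwheel is 57 mm in diameter, on a shaft along x that lies 32 mm towards -y, 103 to 171 mm from the axis, 59 mm high.
- face (a point): Centre of the faceplate's flat top, 75 mm above the rotary table's origin, on its axis; axes as rotary (they do not show the faceplate's angle). Three radial T-slots 120 degrees apart run from the middle to the rim: 14 mm wide, 1 mm chamfers, 17 mm deep. The long foot's nose drops in, about 1 mm to spare each side, until its shoulder and the ball feet meet the top.
- slot_side (a point): Point at the height of the faceplate's top, 60 mm from its axis towards the handwheel side (-x of the rotary table). The faceplate is clamped, its angle unknown: one slot, the one to use, lies within 0.36 rad either way round of this point. It can be seen until covered, or felt by turning the caged stand: with the foot in, further turning is barred (twist rises from under 0.1 to over 0.2 N m).
- ring_gauge: Bystander: steel ring gauge, 72 mm diameter, 22 mm high, on the stage's left edge; origin under its centre.
- gauge_block: Bystander: bright metal gauge block 50 x 30 x 35 mm, on the stage's right edge; origin under its centre.
- plug_gauge: Bystander: steel plug gauge standing upright, 40 mm diameter, 95 mm high, on the far edge of the stage; origin under its centre.
- v_block: Bystander: dark steel V-block 60 x 44 x 40 mm on the bench; origin under its centre.
- jar: Bystander: glass jar 56 mm diameter, 66 mm high on the bench; origin under its centre.
- screwdriver: Bystander: screwdriver 170 mm long lying between the robot and the stand; origin under its middle.
- stylus_case: Bystander: black stylus case 110 x 70 x 28 mm on the bench; origin under its centre.

How it is judged (in metres and radians):
At the end, for the whole second after the job is handed in: The stand rests still and released on the faceplate: axis within 8 mm of the table's axis, ball feet within 1.5 mm of the top, lean under 0.015 rad (all four feet down, long foot in a slot), long foot at least 35 mm to the handwheel side of the axis (horizontal distance between stand and face below 0.008 m and z of stand in the frame of face between -0.0015 and 0.0015 m and angle between stand's own z axis and vertical below 0.015 rad and x of long_foot in the frame of face below -0.035 m and linear speed of stand below 0.01 m/s and angular speed of stand below 0.05 rad/s); the robot touches nothing.
It fails at once if the reference ball is touched (contact force between ball and anything else above 0.5 N).
It fails at once if the stand is dropped (out of the fingers and faster than 0.4 m/s, a fall of about 10 mm) (contact force between the fingers and stand below 0.1 N and linear speed of stand above 0.4 m/s).
It fails at once if the stand is forced onto the rotary table (over 80 N) (contact force between stand and rotary above 80 N).
It fails at once if a bystander is moved by more than 15 mm (distance of any of ring_gauge, gauge_block, plug_gauge, v_block, jar, screwdriver, stylus_case from where it was at the start of the episode above 0.015 m).
It also fails if it takes over 61 s, if anything falls off the work surface, if the arm or the gripper's body presses on something with over 40 N, if the wrist force passes 120 N, or if a joint passes its speed limit or range.

## Working session

There is one attempt and no reset: what is moved stays moved. The work goes in short steps, Python scripts to look and compute and a tool call to move; the robot and the scene stay as the last step left them, time stands still between calls to the robot, and variables do not carry over. Pictures are saved under pics/ and viewed, at most 10 in all, crops included, and the job is handed in when it is done.

Besides the shell and the picture viewer there is one more tool, called after ">>>" in YAML: its name, and indented under it one key for each argument. move_arm: Moves the arm, as the interface text tells. Its arguments: {"type":"object","properties":{"commands":{"type":"array"},"newtons":{"type":"number"}},"required":["commands"]}

```bash
ls; mkdir -p pics
python3 - <<'E'
from cell import manip
import cv2,numpy as np
s=manip.observe()
for k in s: print(k,np.round(s[k],3))
for n in("scene","top"):
    im=manip.capture(n); cv2.imwrite(f"pics/{n}0.png",im[:,:,::-1])
    c=manip.get_calibration(n); print(n,{k:(np.round(v,3).tolist()) for k,v in c.items()})
    for t in("stand","ball","rotary","screwdriver","v_block","jar","stylus_case"):
        for r in manip.regions_of(t,n)[:1]: print(n,t,round(r["confidence"],2),np.round(r["bbox"],1))
print(manip.observe()["time"])
E
```

```text
pics
time 0.0
q [-1.296  0.528  1.434 -0.     1.181 -0.179]
dq [ 0.003  0.001  0.001 -0.002  0.     0.   ]
effort [-1.0000e-03 -4.4235e+01 -1.7803e+01 -0.0000e+00  8.0000e-03 -0.0000e+00]
tool_pos [ 273.249 -561.271  214.252]
tcp_rot [ 0.974  0.224 -0.    -0.001]
contact_force [0.076 0.302 0.249]
moment [ 0.02  -0.006 -0.05 ]
finger_force 0.0
finger_gap 85.189
scene {'fx': 495.794, 'fy': 495.794, 'cx': 318.832, 'cy': 231.925, 'pose': [[0.803, -0.445, 0.397, 998.009], [0.596, 0.608, -0.524, -628.682], [-0.008, 0.657, 0.754, 947.967], [0.0, 0.0, 0.0, 1.0]]}
scene stand 0.62 [250.1 313.6  54.6  48.7]
scene ball 0.68 [271.2 315.   11.4  11. ]
scene rotary 0.68 [364.1 201.9 105.2  78.2]
scene screwdriver 0.81 [171.2 291.9  50.2  54.5]
scene v_block 0.6 [303.6 369.1  39.1  37.2]
scene jar 0.81 [349.7 336.9  25.6  37.6]
scene stylus_case 0.83 [211.2 412.9  60.7  73.4]
top {'fx': 580.247, 'fy': 580.247, 'cx': 329.049, 'cy': 240.154, 'pose': [[-0.001, 0.99, -0.14, 319.19], [-1.0, 0.0, 0.007, -40.378], [0.007, 0.14, 0.99, 1651.011], [0.0, 0.0, 0.0, 1.0]]}
top stand 0.88 [402.6 244.8  50.6  48.3]
top rotary 0.66 [249.4 230.8  81.9  96.7]
top screwdriver 0.48 [429.1 300.6   8.7  27.9]
top v_block 0.95 [415.3 188.6  17.   19.4]
top jar 0.63 [377.5 174.6  15.7  23.4]
top stylus_case 0.97 [474.4 219.2  31.5  43.8]
0.8
```

Run:
```python
import cv2,numpy as np
a=cv2.imread("pics/top0.png")[160:340,180:510]; cv2.imwrite("pics/topc.png",cv2.resize(a,None,fx=2.4,fy=2.4,interpolation=cv2.INTER_CUBIC))
b=cv2.imread("pics/scene0.png")[140:440,130:500]; cv2.imwrite("pics/scenec.png",cv2.resize(b,None,fx=2,fy=2,interpolation=cv2.INTER_CUBIC))
```

```text
(no output)
```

View pics/topc.png

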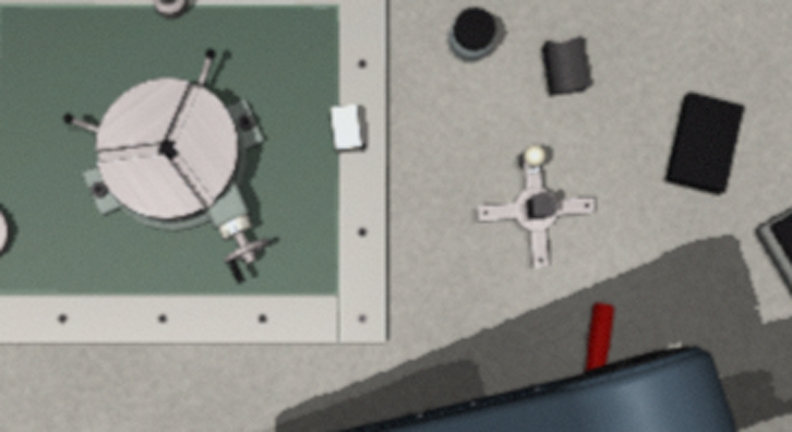

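View pics/scenec.png

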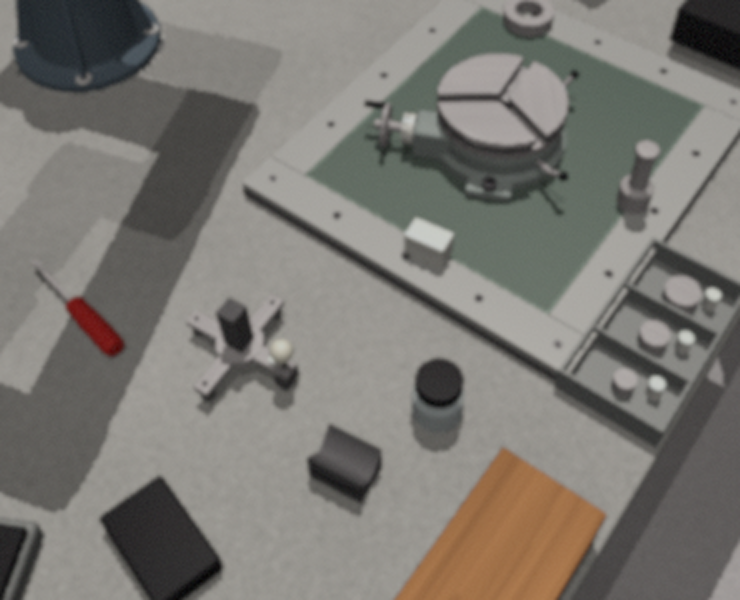

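```bash
cat > h.py <<'E'
import numpy as np,cv2
from scipy.optimize import least_squares
try: from cell import manip
except Exception: pass
C={n:manip.get_calibration(n) for n in("scene","top")}
def proj(n,P):
    c=C[n];T=np.linalg.inv(c["pose"]);p=np.atleast_2d(P)@T[:3,:3].T+T[:3,3]
    return np.c_[c["cx"]+c["fx"]*p[:,0]/-p[:,2],c["cy"]+c["fy"]*p[:,1]/p[:,2]]
def ray(n,uv):
    c=C[n];T=np.array(c["pose"]);d=T[:3,:3]@np.array([(uv[0]-c["cx"])/c["fx"],-(uv[1]-c["cy"])/c["fy"],-1]);return T[:3,3],d/np.linalg.norm(d)
def onz(n,uv,z):
    o,d=ray(n,uv);return o+d*(z-o[2])/d[2]
def tri(a,b):
    A=np.zeros((3,3));v=np.zeros(3)
    for n,uv in(("scene",a),("top",b)):
        o,d=ray(n,uv);M=np.eye(3)-np.outer(d,d);A+=M;v+=M@o
    p=np.linalg.solve(A,v);return p,[np.round(proj(n,p)[0]-uv,2).tolist() for n,uv in(("scene",a),("top",b))]
def rect(n,im,cx,cy,z,half,S):
    # image: right=-y, up=+x
    w=np.array([[cx+half,cy+half,z],[cx+half,cy-half,z],[cx-half,cy-half,z],[cx-half,cy+half,z]])
    H=cv2.getPerspectiveTransform(np.float32([[0,0],[S,0],[S,S],[0,S]]),np.float32(proj(n,w)))
    return cv2.warpPerspective(im,H,(S,S),flags=cv2.INTER_CUBIC|cv2.WARP_INVERSE_MAP)
E
python3 - <<'E'
from h import *
ims={n:cv2.imread(f"pics/{n}0.png") for n in C}
e={}
for n,c0 in(("top",(250,222)),("scene",(381,190))):
    g=cv2.cvtColor(ims[n],cv2.COLOR_BGR2GRAY); 
    m=(g>150).astype(np.uint8); 
    m=cv2.morphologyEx(m,cv2.MORPH_CLOSE,np.ones((5,5)));m=cv2.morphologyEx(m,cv2.MORPH_OPEN,cv2.getStructuringElement(2,(9,9)))
    k,l=cv2.connectedComponents(m);lab=l[c0[1]-8:c0[1]+9,c0[0]-8:c0[0]+9];lab=np.bincount(lab[lab>0]).argmax()
    cs,_=cv2.findContours((l==lab).astype(np.uint8),0,1);q=max(cs,key=cv2.contourArea);q=cv2.convexHull(q)
    e[n]=cv2.fitEllipse(q);print(n,e[n])
p,r=tri(e["scene"][0],e["top"][0]);print(p,r)
S=390
A=[rect(n,ims[n],p[0],p[1],p[2],100,S) for n in("top","scene")]
for n,uv in(("scene",(271.2,315)),): pass
o=tri((271.2,315),(180+535/2.4,160+156/2.4));print("ball",o)
o2=tri((130+233/2,140+310/2),(180+542/2.4,160+205/2.4));print("post top approx",o2)
cv2.imwrite("pics/rect1.png",np.hstack(A))
B=[rect(n,ims[n],o2[0][0],o2[0][1],z,95,S) for n,z in(("top",29),("scene",29))]
cv2.imwrite("pics/rect2.png",np.hstack(B))
E
```

```text
top ((253.94349670410156, 226.80532836914062), (60.040382385253906, 76.38660430908203), 129.31051635742188)
scene ((382.7697448730469, 186.91603088378906), (37.66481018066406, 62.35388946533203), 100.84629821777344)
[584.34992349 158.80714523 103.21009233] [[-4.97, 0.85], [-2.79, -3.59]]
ball (array([ 587.53027124, -255.92786925,   62.83782211]), [[-0.8, 0.15], [-0.45, -0.39]])
post top approx (array([ 526.78137069, -259.70957833,   87.54465198]), [[-0.61, 0.11], [-0.37, -0.3]])
```

View pics/rect1.png

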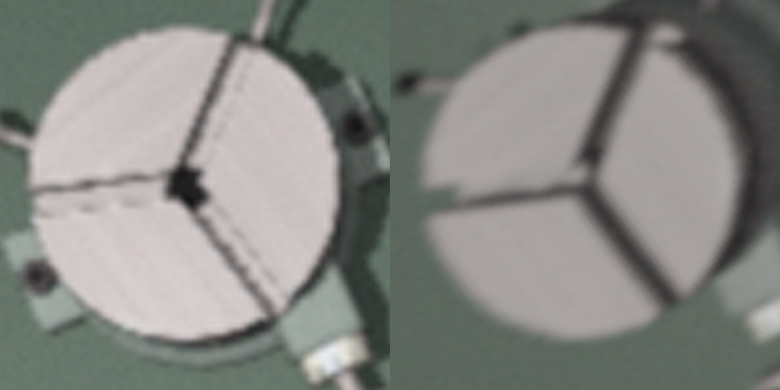

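View pics/rect2.png

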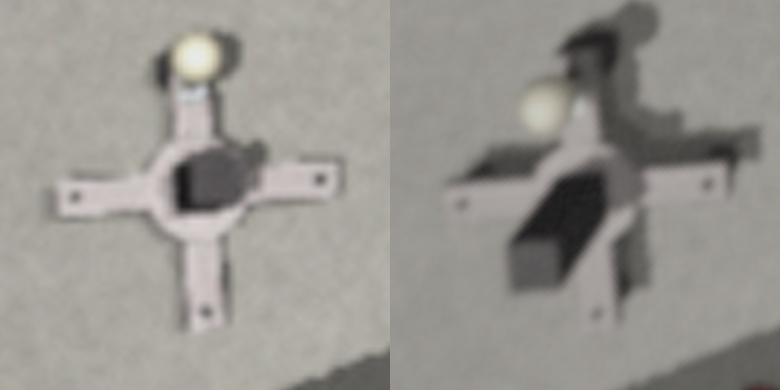

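Run:
```python
from h import *
from scipy.ndimage import map_coordinates,gaussian_filter1d
g={n:cv2.imread(f"pics/{n}0.png")[:,:,2].astype(float) for n in C}
th=np.radians(np.arange(0,360,3));rr=np.arange(68,92,.5)
def edges(n,c):
    E=[]
    for t in th:
        P=np.c_[c[0]+rr*np.cos(t),c[1]+rr*np.sin(t),np.full(len(rr),c[2])];uv=proj(n,P)
        v=gaussian_filter1d(map_coordinates(g[n],[uv[:,1],uv[:,0]],order=1),2);d=np.diff(v);k=d.argmin()
        if d[k]<-5 and 2<k<len(d)-3: E.append((uv[k]+uv[k+1])/2)
    return np.array(E)
p=np.array([584.,159,103])
for it in range(5):
    E={n:edges(n,p) for n in C}
    def f(x):
        r=[]
        for n in C:
            sh=np.array([x[3],x[4]]) if n=="scene" else 0
            for uv in E[n]:
                q=onz(n,uv-sh,x[2])-x[:3];r.append(np.hypot(q[0],q[1])-80)
        return r+[x[3]*3,x[4]*3]
    s=least_squares(f,np.r_[p,0,0],loss="soft_l1");p=s.x[:3]
print(s.x,[len(E[n]) for n in E],np.median(np.abs(s.fun)))
for n in C:
    f1=lambda x:[np.hypot(*(onz(n,uv,p[2])[:2]-x))-80 for uv in E[n]]
    print(n,least_squares(f1,p[:2],loss="soft_l1").x)
# slot angle: intensity profile across the slot
for n in C:
    c=least_squares(lambda x:[np.hypot(*(onz(n,uv,p[2])[:2]-x))-80 for uv in E[n]],p[:2],loss="soft_l1").x
    best=[]
    for a in np.radians(np.arange(200,236,1.)):
        r=np.arange(30,75,1.);o=[]
        for w in np.arange(-6,7,1.):
            uv=proj(n,np.c_[c[0]+r*np.cos(a)-w*np.sin(a),c[1]+r*np.sin(a)+w*np.cos(a),np.full(len(r),p[2])]);o.append(map_coordinates(g[n],[uv[:,1],uv[:,0]],order=1).mean())
        best.append(np.mean(o))
    print(n,np.round(best).astype(int))
```

```text
[ 5.91093939e+02  1.65150942e+02  9.89623818e+01 -6.26103724e-01
 -7.08324945e-02] [67, 115] 0.31387911671630775
scene [589.73264603 164.404048  ]
top [591.10520258 165.17490702]
scene [153 150 146 143 138 134 128 123 117 111 105  99  94  90  88  86  86  88
  91  95 100 105 112 118 125 131 137 142 146 150 153 156 158 159 161 162]
top [201 199 197 195 192 188 184 180 176 172 169 167 165 165 165 165 167 169
 172 176 181 185 188 191 193 195 196 196 197 198 199 200 200 201 201 202]
```

>>> move_arm:
  commands:
    - [[1,0,0,0,0,0,10],[1,0,0,0,0,0,20]]

```text
time: 1.05
tool_pos: [273.5, -562.0, 215.2]
tcp_rot: [0.999, 0.049, 0.0, 0.0]
contact_force: [-0.0, -0.0, 0.5]
finger_gap: 85.1
finger_force: 0.0
```

>>> move_arm:
  commands:
    - [[1,40,-39,0,0,0,1.4],[1,80,-78,0,0,0,1.4],[1,120,-117,0,0,0,1.4],[1,160,-156,0,0,0,1.4],[1,200,-195,0,0,0,1.4]]

```text
time: 1.68
tool_pos: [453.3, -346.0, 215.4]
tcp_rot: [0.999, 0.04, 0.0, 0.0]
contact_force: [0.5, -1.0, 0.9]
finger_gap: 85.4
finger_force: 0.0
```

>>> move_arm:
  commands:
    - [[1,30,-30,15,0,0,0],[1,60,-60,30,0,0,0],[1,80,-83,50,0,0,0],[1,80,-83,60,0,0,0]]

```text
time: 2.17
tool_pos: [525.9, -256.1, 154.2]
tcp_rot: [0.999, 0.041, -0.001, -0.001]
contact_force: [0.7, 0.3, 0.7]
finger_gap: 85.4
finger_force: 0.0
```

Run:
```python
from h import *
s=manip.observe();print(s["time"],s["tool_pos"],s["tcp_rot"])
ims=[]
for n in("top","scene"):
    im=manip.capture(n)[:,:,::-1].copy();cv2.imwrite(f"pics/{n}1.png",im)
    c=proj(n,[527,-260,80])[0];x,y=(c-50).astype(int);ims.append(cv2.resize(im[y:y+110,x:x+100],None,fx=4,fy=4,interpolation=2))
cv2.imwrite("pics/m1.png",np.hstack(ims))
```

```text
2.175 [ 525.87733162 -256.05381487  154.20329812] [ 9.99140353e-01  4.14477346e-02 -5.59996503e-04 -5.72133861e-04]
```

View pics/m1.png

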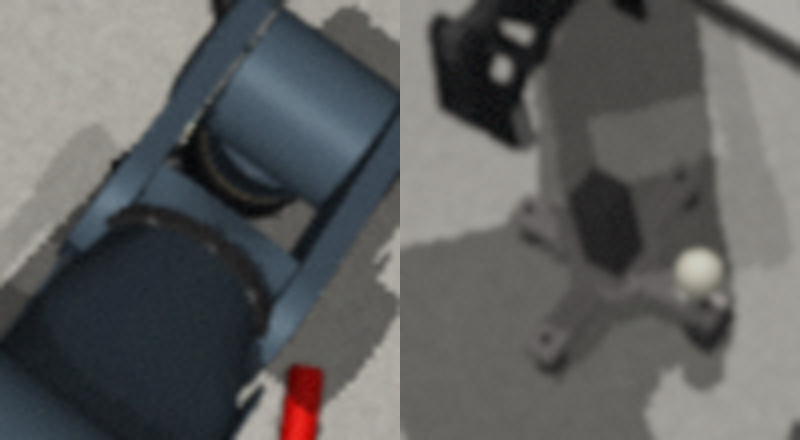

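>>> move_arm:
  commands:
    - [[1,0,0,25,0,0,0],[1,0,0,45,0,0,0],[1,0,0,60,0,0,0],[1,0,0,70,0,0,0],[1,0,0,78,0,0,0]]

```text
time: 2.9
tool_pos: [525.4, -258.9, 77.1]
tcp_rot: [0.999, 0.039, 0.0, 0.0]
contact_force: [0.2, -0.2, -0.3]
finger_gap: 84.9
finger_force: 0.0
```

>>> move_arm:
  commands:
    - [[0.5,0,0,0,0,0,0],[0.4,0,0,0,0,0,0],[0.36,0,0,0,0,0,0]]
  newtons: 20

```text
time: 3.28
tool_pos: [525.7, -258.4, 77.7]
tcp_rot: [0.999, 0.04, 0.0, 0.0]
contact_force: [-0.1, 0.1, -0.3]
finger_gap: 32.2
finger_force: 0.0
```

>>> move_arm:
  commands:
    - [[0.28,0,0,0,0,0,0],[0.2,0,0,0,0,0,0],[0.2,0,0,0,0,0,0],[0.2,0,0,0,0,0,0]]
  newtons: 40

```text
time: 3.78
tool_pos: [525.3, -258.2, 77.2]
tcp_rot: [0.999, 0.04, -0.0, -0.0]
contact_force: [0.1, 0.4, -0.3]
finger_gap: 17.1
finger_force: 0.0
```

>>> move_arm:
  commands:
    - [[0.2,0,0,-3,0,0,0],[0.2,0,0,-10,0,0,0],[0.2,0,0,-20,0,0,0],[0.2,0,0,-30,0,0,0],[0.2,0,0,-30,0,0,0]]
  newtons: 60

```text
time: 4.4
tool_pos: [526.1, -258.8, 108.6]
tcp_rot: [0.999, 0.04, 0.001, 0.001]
contact_force: [0.2, 0.6, 0.5]
finger_gap: 16.7
finger_force: 0.0
```

Run:
```python
from h import *
s=manip.observe();print(s["time"],s["tool_pos"],s["tcp_rot"],s["q"])
im=manip.capture("scene")[:,:,::-1].copy();cv2.imwrite("pics/scene2.png",im)
for P in([525,-258,77],[526,-259,108]): 
    c=proj("scene",P)[0];print(c)
cv2.imwrite("pics/m2.png",cv2.resize(im[240:390,150:350],None,fx=4,fy=4,interpolation=2))
```

```text
4.4 [ 526.11393922 -258.79398723  108.60428023] [9.99212986e-01 3.96414333e-02 1.09317677e-03 8.77906488e-04] [-6.47626837e-01  6.14959628e-01  1.62752890e+00  3.82848072e-05
  8.96300173e-01  8.43841899e-01]
[246.40264609 296.96540616]
[244.64839544 289.07889391]
```

View pics/m2.png

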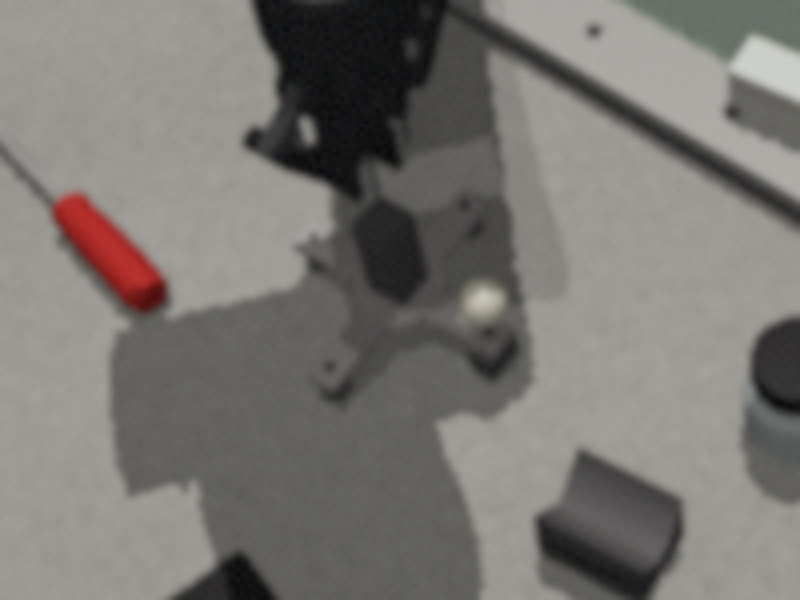

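Run:
```python
from h import *
im=cv2.imread("pics/scene2.png")
x0,y0,S=195,215,7
a=cv2.resize(im[y0:y0+85,x0:x0+110],None,fx=S,fy=S,interpolation=2)
a=np.clip(255*(a/255.)**.55,0,255).astype(np.uint8)
def pt(P,c): 
    u=(proj("scene",P)[0]-[x0,y0]+.5)*S;cv2.circle(a,tuple(int(v) for v in u),4,c,-1)
t=np.array([526,-259.])
ex=np.array([.997,.079]);ey=np.array([.079,-.997])
for z,c in((92,(0,0,255)),(110,(0,255,0)),(164,(255,0,0))): 
    for i in(-1,1):
        for j in(-1,1):
            h=(11,8.5) if z<150 else (38,42.5)
            pt(np.r_[t+ex*i*h[0]+ey*j*h[1],z],c)
for i in(-12,12):
    for j in(-12,12): pt(np.r_[np.array([525,-259.])+ex*i+ey*j,88],(0,255,255))
cv2.imwrite("pics/m3.png",a)
```

```text
(no output)
```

View pics/m3.png

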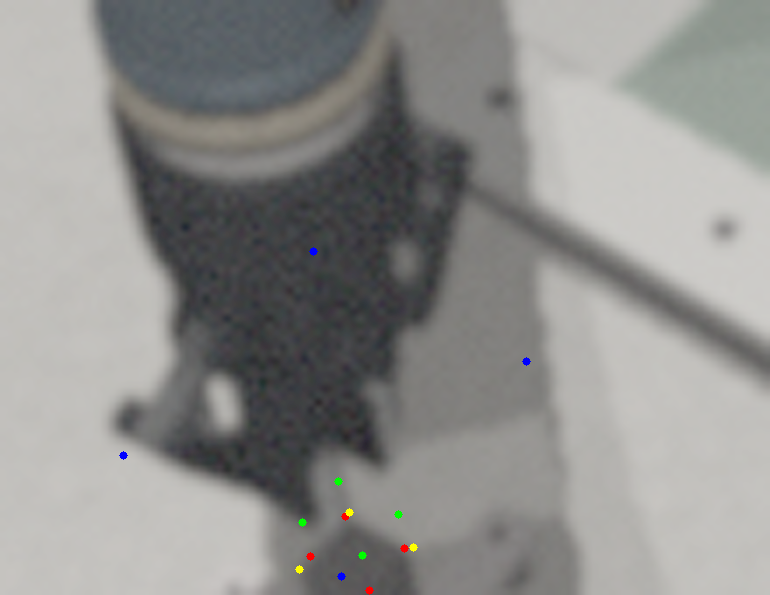

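Run:
```python
from h import *
print("base",proj("scene",[[0,0,0],[0,0,20]]),proj("top",[0,0,0]))
P=np.array([273.4,-562,215.]);print("start",proj("scene",[P,P-[0,0,17]]),proj("top",[P]))
E=[]
def crop(f,n,pts,c,w,h,S):
    im=cv2.imread(f);x,y=int(c[0]-w/2),int(c[1]-h/2);x=max(0,min(x,640-w));y=max(0,min(y,480-h))
    a=cv2.resize(im[y:y+h,x:x+w],None,fx=S,fy=S,interpolation=2);a=np.clip(255*(a/255.)**.55,0,255).astype(np.uint8)
    for p in pts:
        u=(proj(n,p)[0]-[x,y]+.5)*S;cv2.circle(a,tuple(int(v) for v in u),3,(0,0,255),-1)
    return a
ps=25.9*np.pi/180;ey=np.array([np.sin(ps),-np.cos(ps),0])
t=[P+ey*s*48+[0,0,-4] for s in(-1,1)]+[P+ey*s*42.5+[0,0,-4] for s in(-1,1)]
A=crop("pics/scene0.png","scene",t,proj("scene",P)[0],100,75,4);
B=crop("pics/top0.png","top",t,proj("top",P)[0],100,75,4)
Q=np.array([525.9,-256.1,154.2]);ey=np.array([.08,-.997,0])
t=[Q+ey*s*48+[0,0,-4] for s in(-1,1)]+[Q+ey*s*42.5+[0,0,-4] for s in(-1,1)]
D=crop("pics/scene1.png","scene",t,proj("scene",Q)[0],100,75,4);
F=crop("pics/scene0.png","scene",[[0,0,0],[0,0,20]]+[[100*np.cos(k),100*np.sin(k),0] for k in np.arange(0,6.28,.5)],(200,165),100,75,4)
cv2.imwrite("pics/m4.png",np.vstack([np.hstack([A,B]),np.hstack([D,F])]))
```

```text
base [[174.68352138 161.70968179]
 [173.10300228 156.39348302]] [[310.072348   439.92522443]]
start [[ 15.05951012 299.00464131]
 [ 19.51995049 304.27543064]] [[538.1078407  340.97860177]]
```

View pics/m4.png

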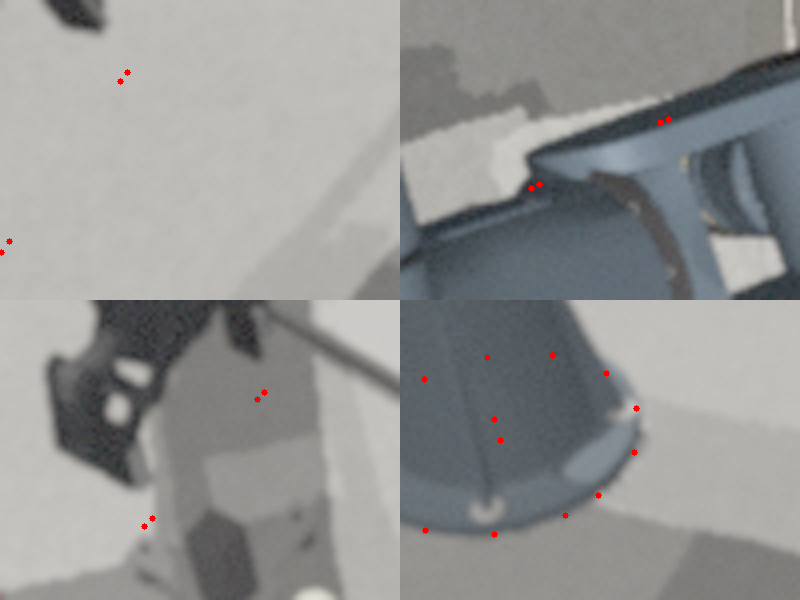

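>>> move_arm:
  commands:
    - [[1,0,0,0,0,0,0],[1,0,0,0,0,0,0],[1,0,0,0,0,0,0],[1,0,0,0,0,0,0]]

```text
time: 4.95
tool_pos: [525.2, -258.2, 107.0]
tcp_rot: [0.999, 0.04, -0.0, -0.0]
contact_force: [-0.8, -0.6, -0.3]
finger_gap: 85.0
finger_force: 0.0
```

>>> move_arm:
  commands:
    - [[1,0,0,15,0,0,0],[1,0,0,30,0,0,0],[1,0,0,42,0,0,0],[1,0,0,50,0,0,0],[1,0,0,56,0,0,0]]

```text
time: 5.58
tool_pos: [525.2, -258.2, 50.4]
tcp_rot: [0.999, 0.04, -0.0, -0.0]
contact_force: [0.3, 0.4, -0.5]
finger_gap: 85.8
finger_force: 0.0
```

>>> move_arm:
  commands:
    - [[0.6,0,0,0,0,0,0],[0.45,0,0,0,0,0,0],[0.38,0,0,0,0,0,0],[0.38,0,0,0,0,0,0]]
  newtons: 20

```text
time: 6.08
tool_pos: [525.5, -258.4, 51.6]
tcp_rot: [0.999, 0.04, 0.0, 0.0]
contact_force: [-0.4, 0.5, -0.2]
finger_gap: 32.3
finger_force: 0.0
```

>>> move_arm:
  commands:
    - [[0.34,0,0,0,0,0,0],[0.3,0,0,0,0,0,0],[0.26,0,0,0,0,0,0],[0.22,0,0,0,0,0,0]]
  newtons: 20

```text
time: 6.58
tool_pos: [525.4, -258.5, 51.4]
tcp_rot: [0.999, 0.039, 0.0, 0.0]
contact_force: [-0.4, -1.2, 2.3]
finger_gap: 23.8
finger_force: 20.1
```

>>> move_arm:
  commands:
    - [[0.36,0,0,0,0,0,0],[0.36,0,0,4,0,0,0],[0.36,0,0,8,0,0,0],[0.36,0,0,11,0,0,0],[0.36,0,0,11,0,0,0]]

```text
time: 7.2
tool_pos: [525.1, -258.0, 39.7]
tcp_rot: [0.999, 0.04, -0.0, -0.0]
contact_force: [-0.4, 0.1, 0.0]
finger_gap: 30.7
finger_force: 0.0
```

>>> move_arm:
  commands:
    - [[0.3,0,0,0,0,0,0],[0.2,0,0,0,0,0,0],[0.2,0,0,0,0,0,0],[0.2,0,0,0,0,0,0],[0.2,0,0,0,0,0,0]]
  newtons: 60

```text
time: 7.82
tool_pos: [525.8, -258.8, 40.4]
tcp_rot: [0.999, 0.04, 0.0, 0.001]
contact_force: [1.3, -2.7, -0.3]
finger_gap: 23.0
finger_force: 59.8
```

Run:
```python
from h import *
s=manip.observe();print({k:np.round(s[k],3).tolist() for k in("time","tool_pos","contact_force","moment","finger_gap")})
im=manip.capture("scene")[:,:,::-1].copy();cv2.imwrite("pics/scene3.png",im)
for r in manip.regions_of("ball","scene")[:2]: print(r["confidence"],r["bbox"])
```

```text
{'time': 7.825, 'tool_pos': [525.801, -258.815, 40.412], 'contact_force': [1.306, -2.654, -0.345], 'moment': [-0.528, -0.11, -0.103], 'finger_gap': 22.984}
0.75 [393.2, 147.2, 19.9, 20.3]
0.67 [271.4, 315.6, 10.0, 12.1]
```

>>> move_arm:
  commands:
    - [[0.2,0,0,-5,0,0,0],[0.2,0,0,-20,0,0,0],[0.2,0,0,-45,0,0,0],[0.2,0,0,-75,0,0,0],[0.2,0,0,-105,0,0,0]]
  newtons: 80

```text
time: 8.55
tool_pos: [524.4, -257.1, 146.2]
tcp_rot: [0.999, 0.04, -0.001, -0.001]
contact_force: [-0.3, -0.4, -6.8]
finger_gap: 22.6
finger_force: 78.8
```

>>> move_arm:
  commands:
    - [[0.2,0,0,-20,0,0,-8],[0.2,0,0,-30,0,0,-18],[0.2,0,0,-30,0,0,-28],[0.2,0,0,-30,0,0,-38],[0.2,0,0,-30,0,0,-48]]

```text
time: 9.18
tool_pos: [524.3, -257.1, 175.4]
tcp_rot: [0.895, 0.445, -0.0, -0.001]
contact_force: [1.0, 0.1, -5.9]
finger_gap: 22.7
finger_force: 78.7
```

>>> move_arm:
  commands:
    - [[0.2,20,-11,0,0,0,-8],[0.2,55,-29,0,0,0,-18],[0.2,95,-51,0,0,0,-28],[0.2,135,-72,0,0,0,-38],[0.2,170,-91,0,0,0,-48]]

```text
time: 9.8
tool_pos: [555.4, -65.6, 175.5]
tcp_rot: [0.637, 0.771, -0.0, -0.001]
contact_force: [-1.2, -0.8, -5.8]
finger_gap: 22.8
finger_force: 78.9
```

>>> move_arm:
  commands:
    - [[0.2,40,14,0,0,0,-9],[0.2,80,29,0,0,0,-19],[0.2,120,43,0,0,0,-29],[0.2,155,56,0,0,0,-39],[0.2,181,65,0,0,0,-49]]

```text
time: 10.42
tool_pos: [586.0, 124.0, 175.4]
tcp_rot: [0.259, 0.966, 0.0, -0.001]
contact_force: [0.7, 0.0, -6.1]
finger_gap: 22.9
finger_force: 79.0
```

>>> move_arm:
  commands:
    - [[0.2,6,14,0,0,0,-10],[0.2,12,28,0,0,0,-20],[0.2,16,37,0,0,0,-30],[0.2,16,37,0,0,0,-40],[0.2,16,37,0,0,0,-50]]

```text
time: 11.05
tool_pos: [590.7, 162.4, 175.2]
tcp_rot: [-0.173, 0.985, 0.0, -0.001]
contact_force: [0.3, 0.0, -6.1]
finger_gap: 23.0
finger_force: 79.0
```

>>> move_arm:
  commands:
    - [[0.2,0,0,0,0,0,-9],[0.2,0,0,5,0,0,-15],[0.2,0,0,10,0,0,-15],[0.2,0,0,10,0,0,-15]]

```text
time: 11.55
tool_pos: [591.1, 162.0, 164.7]
tcp_rot: [-0.296, 0.955, 0.0, -0.001]
contact_force: [-0.1, 0.6, -5.9]
finger_gap: 22.8
finger_force: 79.0
```

Run:
```python
from h import *
s=manip.observe();print({k:np.round(s[k],3).tolist() for k in("time","tool_pos","tcp_rot","q","contact_force","moment")})
print("yaw",np.degrees(2*np.arctan2(s["tcp_rot"][1],s["tcp_rot"][0])))
for n in("scene","top"):
    im=manip.capture(n)[:,:,::-1].copy();cv2.imwrite(f"pics/{n}4.png",im)
    for r in manip.regions_of("ball",n)[:2]: print(n,r["confidence"],r["bbox"])
a=cv2.imread("pics/scene4.png")[110:260,290:480]
cv2.imwrite("pics/m5.png",cv2.resize(a,None,fx=4,fy=4,interpolation=2))
p=np.array([590.5,164.8])
for ps in(205,215,225):
  u=np.array([np.cos(np.radians(ps)),np.sin(np.radians(ps))]);z=s["tool_pos"][2]-40.4+3+55+3
  print(ps,proj("scene",[np.r_[p+60*u,z],np.r_[p+75*u,99]]).round(1).tolist(),proj("top",[np.r_[p+60*u,z]]).round(1).tolist())
```

```text
{'time': 11.55, 'tool_pos': [591.115, 161.958, 164.673], 'tcp_rot': [-0.296, 0.955, 0.0, -0.001], 'q': [0.085, 0.571, 1.512, 0.0, 1.061, -2.087], 'contact_force': [-0.124, 0.588, -5.87], 'moment': [0.028, -0.01, 0.005]}
yaw 214.46237604672424
scene 0.41 [357.2, 161.4, 7.0, 11.4]
top 0.43 [263.5, 236.1, 7.2, 9.0]
205 [[358.7, 158.6], [350.9, 184.6]] [[254.4, 236.4]]
215 [[358.5, 161.5], [350.5, 188.2]] [[258.0, 234.4]]
225 [[359.0, 164.5], [351.0, 192.0]] [[261.1, 231.8]]
```

View pics/m5.png

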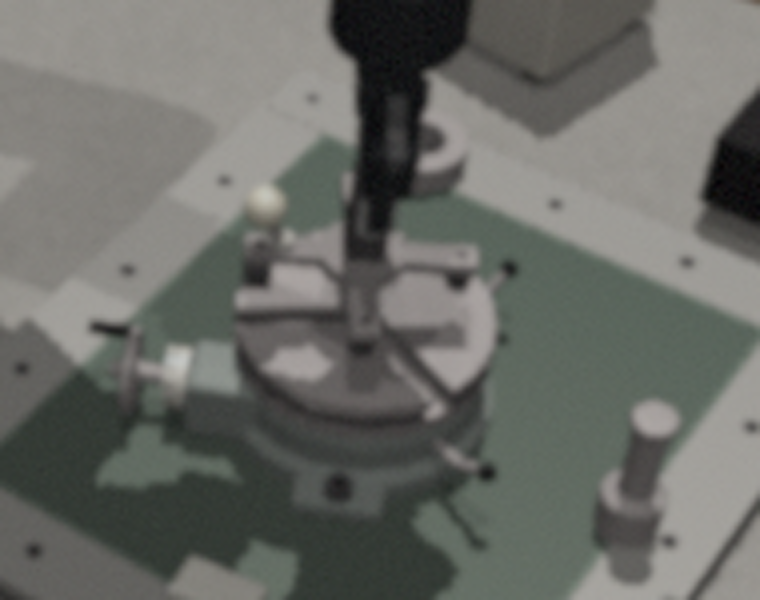

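>>> move_arm:
  commands:
    - [[0.2,-5,2.7,5,0,0,0],[0.2,-5,2.7,11,0,0,0],[0.2,-5,2.7,16,0,0,0],[0.2,-5,2.7,19,0,0,0],[0.2,-5,2.7,20,0,0,0]]

```text
time: 12.38
tool_pos: [594.7, 166.9, 144.8]
tcp_rot: [-0.297, 0.955, 0.0, -0.0]
contact_force: [-0.3, -0.6, -6.2]
finger_gap: 22.8
finger_force: 79.0
```

>>> move_arm:
  commands:
    - [[0.2,0,0,0.6,0,0,0],[0.2,0,0,1.2,0,0,0],[0.2,0,0,1.8,0,0,0],[0.2,0,0,2.4,0,0,0]]

```text
time: 12.88
tool_pos: [594.9, 166.9, 142.9]
tcp_rot: [-0.297, 0.955, -0.0, 0.0]
contact_force: [0.2, 0.5, -4.2]
finger_gap: 23.0
finger_force: 79.0
```

>>> move_arm:
  commands:
    - [[0.2,0,0,0.4,0,0,0],[0.2,0,0,0.8,0,0,0],[0.2,0,0,1.2,0,0,0]]

```text
time: 13.25
tool_pos: [594.9, 166.9, 141.6]
tcp_rot: [-0.297, 0.955, -0.0, 0.0]
contact_force: [-0.1, -0.2, -4.9]
finger_gap: 23.0
finger_force: 79.0
```

>>> move_arm:
  commands:
    - [[0.2,0,0,0.4,0,0,0],[0.2,0,0,0.8,0,0,0],[0.2,0,0,1.2,0,0,0]]

```text
time: 13.62
tool_pos: [594.8, 167.0, 140.4]
tcp_rot: [-0.297, 0.955, 0.0, 0.0]
contact_force: [0.6, -0.5, -6.0]
finger_gap: 22.7
finger_force: 79.0
```

>>> move_arm:
  commands:
    - [[0.2,0,0,0.5,0,0,0],[0.2,0,0,1.0,0,0,0],[0.2,0,0,1.5,0,0,0]]

```text
time: 14.0
tool_pos: [594.9, 166.9, 139.3]
tcp_rot: [-0.297, 0.955, -0.0, 0.0]
contact_force: [-1.4, 0.2, -1.3]
finger_gap: 23.3
finger_force: 79.3
```

>>> move_arm:
  commands:
    - [[0.2,0,0,0.5,0,0,0],[0.2,0,0,1.0,0,0,0]]

```text
time: 14.25
tool_pos: [594.8, 166.8, 139.0]
tcp_rot: [-0.297, 0.955, -0.0, 0.0]
contact_force: [-4.1, -1.2, 4.8]
finger_gap: 22.8
finger_force: 80.2
```

>>> move_arm:
  commands:
    - [[0.2,0,0,0.5,0,0,0],[0.2,0,0,1.0,0,0,0]]

```text
time: 14.5
tool_pos: [594.8, 166.8, 138.8]
tcp_rot: [-0.297, 0.955, -0.0, 0.0]
contact_force: [-6.5, -2.5, 9.9]
finger_gap: 23.2
finger_force: 80.9
```

>>> move_arm:
  commands:
    - [[0.2,0,0,-1.2,0,0,0],[0.27,0,0,-1.2,0,0,0],[0.3,0,0,-1.2,0,0,0],[0.33,0,0,-1.2,0,0,0],[0.33,0,0,-1.2,0,0,0]]
  newtons: 20

```text
time: 15.12
tool_pos: [595.3, 167.1, 137.9]
tcp_rot: [-0.297, 0.955, -0.0, 0.0]
contact_force: [0.2, 0.6, -0.7]
finger_gap: 28.0
finger_force: 0.0
```

```bash
cat > look.py <<'E'
from h import *
import sys
s=manip.observe();print({k:np.round(s[k],3).tolist() for k in("time","tool_pos","contact_force","moment","finger_gap")})
print("yaw",np.degrees(2*np.arctan2(s["tcp_rot"][1],s["tcp_rot"][0]))%360)
for n in C:
    im=manip.capture(n)[:,:,::-1].copy();cv2.imwrite(f"pics/{n}_{sys.argv[1]}.png",im)
# white ball: brightness-weighted circle near expected position
im=cv2.imread(f"pics/scene_{sys.argv[1]}.png")
e=proj("scene",[590.5-49,164.8-34,99+55])[0];x,y=(e-16).astype(int)
w=im[y:y+33,x:x+33].astype(float)
cs=cv2.HoughCircles(cv2.resize(w.astype(np.uint8)[:,:,1],None,fx=8,fy=8,interpolation=2),cv2.HOUGH_GRADIENT,1.5,60,param1=80,param2=20,minRadius=34,maxRadius=60)
print("exp",e)
if cs is not None:
    for c in cs[0][:3]:
        uv=np.array([x,y])+(c[:2]+.5)/8-.5
        print("ball",uv.round(2),c[2]/8,[onz("scene",uv,99+h).round(1).tolist() for h in(55,58)])
for n in("scene","top"):
    for r in manip.regions_of("ball",n)[:1]: print(n,r["confidence"],r["bbox"])
E
python3 look.py a
```

```text
{'time': 15.125, 'tool_pos': [595.327, 167.061, 137.908], 'contact_force': [0.155, 0.586, -0.679], 'moment': [-0.032, 0.019, -0.006], 'finger_gap': 28.018}
yaw 214.54358844533857
exp [357.91216861 171.50440263]
scene 0.42 [357.9, 170.7, 8.5, 12.4]
top 0.67 [377.7, 175.5, 17.0, 22.0]
```

>>> move_arm:
  commands:
    - [[0.3,0,0,0,0,0,0],[0.3,0,0,0,0,0,-2],[0.3,0,0,0,0,0,-4],[0.3,0,0,0,0,0,-6],[0.3,0,0,0,0,0,-6]]

```text
time: 15.95
tool_pos: [594.9, 167.0, 138.1]
tcp_rot: [-0.347, 0.938, 0.0, 0.0]
contact_force: [-0.7, 0.5, 0.5]
finger_gap: 25.6
finger_force: 0.9
```

```bash
python3 look.py b
```

```text
{'time': 15.95, 'tool_pos': [594.89, 166.971, 138.135], 'contact_force': [-0.738, 0.542, 0.471], 'moment': [0.041, -0.029, 0.011], 'finger_gap': 25.6}
yaw 220.56366978108016
exp [357.91216861 171.50440263]
top 0.51 [262.2, 236.1, 7.9, 10.6]
```

>>> move_arm:
  commands:
    - [[0.3,0,0,0,0,0,-2],[0.3,0,0,0,0,0,-4],[0.3,0,0,0,0,0,-6],[0.3,0,0,0,0,0,-6]]

```text
time: 16.65
tool_pos: [594.2, 167.6, 138.1]
tcp_rot: [-0.395, 0.919, 0.001, -0.0]
contact_force: [-2.3, 2.0, 2.1]
finger_gap: 25.7
finger_force: 14.1
```

```bash
python3 look.py c
python3 - <<'E'
import cv2,numpy as np
a=[cv2.resize(cv2.imread(f"pics/scene_{k}.png")[150:225,335:435],None,fx=4,fy=4,interpolation=2) for k in "abc"]+[cv2.resize(cv2.imread("pics/top_c.png")[200:275,210:310],None,fx=4,fy=4,interpolation=2)]
cv2.imwrite("pics/m6.png",np.vstack([np.hstack(a[:2]),np.hstack(a[2:])]))
E
```

```text
{'time': 16.65, 'tool_pos': [594.238, 167.579, 138.148], 'contact_force': [-2.294, 1.989, 2.085], 'moment': [0.476, 0.285, -0.409], 'finger_gap': 25.688}
yaw 226.53061446477605
exp [357.91216861 171.50440263]
scene 0.55 [302.1, 370.8, 37.9, 36.2]
top 0.61 [430.2, 317.7, 14.0, 56.0]
```

>>> move_arm:
  commands:
    - [[0.3,0,0,0,0,0,2],[0.3,0,0,0,0,0,4],[0.3,0,0,0,0,0,6],[0.3,0,0,0,0,0,8],[0.3,0,0,0,0,0,8]]

```text
time: 17.48
tool_pos: [594.9, 166.5, 137.7]
tcp_rot: [-0.33, 0.944, -0.0, -0.0]
contact_force: [-2.5, 1.4, -0.3]
finger_gap: 26.2
finger_force: 0.9
```

```bash
python3 -c "
from cell import manip
s=manip.observe();print(s['moment'],s['contact_force'],s['finger_force'])"
```

```text
[0.09492319 0.33016264 0.02463191] [-2.45924238  1.39936141 -0.25988503] 0.9120484068989754
```

>>> move_arm:
  commands:
    - [[0.3,0,0,0,0,0,2],[0.3,0,0,0,0,0,4],[0.3,0,0,0,0,0,5],[0.3,0,0,0,0,0,5]]

```text
time: 17.98
tool_pos: [594.9, 166.9, 138.1]
tcp_rot: [-0.288, 0.957, -0.0, 0.0]
contact_force: [-1.9, 0.2, -0.6]
finger_gap: 25.3
finger_force: 0.8
```

```bash
python3 -c "
from cell import manip
s=manip.observe();print(s['moment'],s['contact_force'],s['finger_force'])"
```

```text
[0.09416489 0.23761647 0.04563262] [-1.85037425  0.15895971 -0.64523654] 0.8145485926070251
```

>>> move_arm:
  commands:
    - [[0.3,0,0,0,0,0,2],[0.3,0,0,0,0,0,4],[0.3,0,0,0,0,0,6],[0.3,0,0,0,0,0,6]]

```text
time: 18.48
tool_pos: [595.7, 166.6, 138.2]
tcp_rot: [-0.238, 0.971, -0.0, 0.001]
contact_force: [0.2, -0.8, -3.3]
finger_gap: 25.6
finger_force: 5.9
```

```bash
python3 look.py d
```

```text
{'time': 18.475, 'tool_pos': [595.659, 166.552, 138.201], 'contact_force': [0.233, -0.775, -3.251], 'moment': [-0.191, -0.098, 0.12], 'finger_gap': 25.571}
yaw 207.52913410412728
exp [357.91216861 171.50440263]
scene 0.47 [358.0, 171.0, 9.2, 11.4]
```

>>> move_arm:
  commands:
    - [[0.3,0,0,0,0,0,1.5],[0.3,0,0,0,0,0,3],[0.3,0,0,0,0,0,3]]

```text
time: 19.05
tool_pos: [595.8, 166.3, 138.5]
tcp_rot: [-0.213, 0.977, -0.001, 0.001]
contact_force: [2.9, -4.5, -1.4]
finger_gap: 25.4
finger_force: 17.7
```

```bash
python3 -c "
from cell import manip
s=manip.observe();print(s['moment'],s['contact_force'],s['finger_force'])"
```

```text
[-0.76249342 -0.50375313  0.47761673] [ 2.88613802 -4.4733465  -1.39980066] 17.66056900843978
```

>>> move_arm:
  commands:
    - [[0.3,0,0,0,0,0,-4],[0.3,0,0,0,0,0,-8],[0.3,0,0,0,0,0,-11],[0.36,0,0,0,0,0,-11],[0.4,0,0,0,0,0,-11]]

```text
time: 19.68
tool_pos: [594.3, 167.5, 138.2]
tcp_rot: [-0.305, 0.952, 0.001, -0.0]
contact_force: [1.1, 0.1, 0.5]
finger_gap: 34.0
finger_force: 0.0
```

>>> move_arm:
  commands:
    - [[0.7,0,0,0,0,0,0],[1,0,0,0,0,0,0],[1,0,0,0,0,0,0],[1,0,0,0,0,0,0]]

```text
time: 20.18
tool_pos: [594.8, 167.0, 138.1]
tcp_rot: [-0.305, 0.952, 0.0, -0.0]
contact_force: [-0.6, 0.4, 0.1]
finger_gap: 85.2
finger_force: 0.0
```

>>> move_arm:
  commands:
    - [[1,0,0,-10,0,0,0],[1,0,0,-35,0,0,0],[1,0,0,-70,0,0,0],[1,0,0,-110,0,0,0],[1,0,0,-150,0,0,0]]

```text
time: 20.8
tool_pos: [594.8, 167.0, 290.1]
tcp_rot: [-0.305, 0.952, -0.0, 0.0]
contact_force: [0.7, -0.8, -0.1]
finger_gap: 85.7
finger_force: 0.0
```

>>> move_arm:
  commands:
    - [[1,32,-45,0,0,0,0],[1,65,-91,0,0,0,0],[1,98,-137,0,0,0,0],[1,130,-182,0,0,0,0],[1,162,-228,0,0,0,0]]

```text
time: 21.42
tool_pos: [595.5, -114.5, 289.1]
tcp_rot: [-0.305, 0.952, -0.0, 0.001]
contact_force: [0.8, -0.9, 0.3]
finger_gap: 85.4
finger_force: 0.0
```

```bash
python3 look.py e
python3 - <<'E'
from h import *
ims={n:cv2.imread(f"pics/{n}_e.png") for n in C}
for n in C:
    for t in("stand","ball"):
        for r in manip.regions_of(t,n)[:1]: print(n,t,r["confidence"],np.round(r["bbox"],1))
A=[rect(n,ims[n],590.5,164.8,99+27,85,400) for n in("top","scene")]
for i,n in enumerate(("top","scene")):   # expected: arm ends, ball, post top corners at yaw 215
    R=lambda x,y:np.array([590.5,164.8])+np.array([[-.819,.574],[-.574,-.819]])@[x,y]
    for q,z in([(69,0),27],[(-69,0),27],[(0,69),27],[(0,-69),27],[(60,0),55],[(0,0),87.5]):
        u=proj(n,np.r_[R(*q),99+z])[0];w=onz(n,u,126);c=(int((164.8+85-w[1])/170*400),int((590.5+85-w[0])/170*400));cv2.circle(A[i],c,3,(0,0,255),-1)
cv2.imwrite("pics/m7.png",np.hstack(A))
E
```

```text
{'time': 21.425, 'tool_pos': [595.477, -114.458, 289.12], 'contact_force': [0.751, -0.94, 0.29], 'moment': [0.018, 0.042, -0.019], 'finger_gap': 85.397}
yaw 215.54719279149987
exp [357.91216861 171.50440263]
scene 0.56 [394.8, 146.3, 22.8, 18.6]
top 0.46 [262.8, 237.6, 9.0, 8.5]
scene stand 0.65 [381.9 183.9  52.2  48.7]
scene ball 0.56 [394.8 146.3  22.8  18.6]
top stand 0.72 [250.1 219.3  47.   41.6]
top ball 0.46 [262.8 237.6   9.    8.5]
```

View pics/m7.png

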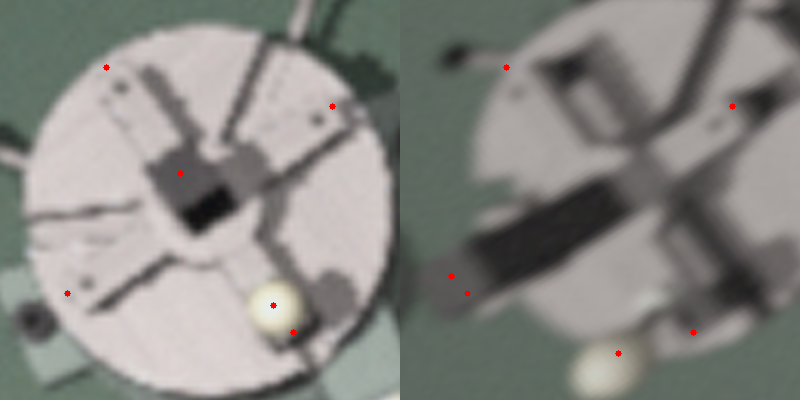

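Run:
```python
from h import *
def fit(n,f,P0):
    im=cv2.imread(f).astype(float);g=im[:,:,2]
    R=12.5
    def blob(p,n=n):
        u=proj(n,p)[0];c=C[n];d=np.linalg.norm(np.array(c["pose"])[:3,3]-p);return u,R*c["fx"]/d
    from scipy.ndimage import map_coordinates
    u0,r=blob(P0)
    th=np.radians(np.arange(0,360,6))
    best=None
    for dx in np.arange(-5,5.1,.25):
        for dy in np.arange(-5,5.1,.25):
            v=lambda k:map_coordinates(g,[u0[1]+dy+(r+k)*np.sin(th),u0[0]+dx+(r+k)*np.cos(th)],order=1)
            s=np.median(v(-1.3)-v(1.3))
            if best is None or s>best[0]: best=(s,dx,dy)
    return u0,r,best,u0+np.array(best[1:])
for ps in(215.5,):
    u=np.array([np.cos(np.radians(ps)),np.sin(np.radians(ps))])
    P=np.r_[np.array([590,164.])+60*u,154]
    a=fit("scene","pics/scene_e.png",P);b=fit("top","pics/top_e.png",P)
    print(a);print(b)
    p,r=tri(a[3],b[3]);print("ball now",p,r,"expect",P)
    P=np.array([587.5,-256,62.]);a0=fit("scene","pics/scene0.png",P);b0=fit("top","pics/top0.png",P)
    print("initial",tri(a0[3],b0[3]),a0[2],b0[2])
```

```text
(array([357.40621292, 171.82299234]), np.float64(5.212849625934821), (np.float64(54.307436923363966), np.float64(-0.75), np.float64(-2.25)), array([356.65621292, 169.57299234]))
(array([259.7918351 , 236.27524303]), np.float64(4.762858526946937), (np.float64(60.5314144989899), np.float64(-0.25), np.float64(0.25)), array([259.5418351 , 236.52524303]))
ball now [539.26969767 128.83207138 160.43665879] [[0.15, -0.03], [0.09, 0.1]] expect [541.1530689  129.15782266 154.        ]
initial (array([ 587.44234846, -255.00287604,   77.54246751]), [[0.67, -0.13], [0.39, 0.33]]) (np.float64(35.93930734385603), np.float64(-1.0), np.float64(-4.25)) (np.float64(69.96694938789143), np.float64(0.0), np.float64(-1.25))
```

```bash
cat > fit.py <<'E'
from h import *
from scipy.ndimage import map_coordinates
def fit(n,f,P0,rng=4):
    g=cv2.imread(f)[:,:,2].astype(float);c=C[n];u0=proj(n,P0)[0]
    r=12.5*c["fx"]/np.linalg.norm(np.array(c["pose"])[:3,3]-P0);th=np.radians(np.arange(0,360,6));ct,st=np.cos(th),np.sin(th)
    def sc(d):
        v=lambda k:map_coordinates(g,[u0[1]+d[1]+(r+k)*st,u0[0]+d[0]+(r+k)*ct],order=1)
        return np.mean(np.clip(v(-1.5)-v(1.5),-20,60))
    G=np.arange(-rng,rng+.1,.2);S=np.array([[sc((x,y)) for x in G] for y in G]);i,j=np.unravel_index(S.argmax(),S.shape)
    return u0+[G[j],G[i]],S.max()
E
python3 - <<'E'
from fit import *
R=np.radians
for k in("a","b","c","d","e"):
    a=fit("scene",f"pics/scene_{k}.png",np.array([541.,129,157]))
    print(k,a[0].round(2),round(a[1],1))
for ps in(210,215.5,221):
  for z in (154,160): print(ps,z,proj("scene",np.r_[590.+60*np.cos(R(ps)),164.+60*np.sin(R(ps)),z]).round(2),proj("top",np.r_[590.+60*np.cos(R(ps)),164.+60*np.sin(R(ps)),z]).round(2))
print("held",fit("scene","pics/scene4.png",np.array([541.,127,183]))[0])
print("init",fit("scene","pics/scene0.png",np.array([587.5,-256,62]))[0],proj("scene",[587.5,-256,62]))
E
```

```text
a [356.38 169.29] 43.4
b [356.38 169.29] 43.0
c [356.38 170.09] 41.9
d [356.58 169.29] 44.3
e [356.58 169.09] 43.8
210 154 [[357.45 170.2 ]] [[257.91 237.46]]
210 160 [[357.57 168.3 ]] [[257.65 237.12]]
215.5 154 [[357.41 171.82]] [[259.79 236.28]]
215.5 160 [[357.53 169.92]] [[259.54 235.94]]
221 154 [[357.6  173.46]] [[261.55 234.92]]
221 160 [[357.73 171.56]] [[261.3  234.58]]
held [356.06802173 159.77482924]
init [270.00280251 311.38149422] [[270.40280251 315.38149422]]
```

Run:
```python
from h import *
def cen(f,c,h=9):
    im=cv2.imread(f).astype(float);x,y=int(round(c[0]))-h,int(round(c[1]))-h
    w=im[y:y+2*h+1,x:x+2*h+1];s=w[:,:,2]-w[:,:,0];m=(s>np.percentile(s,20)+12)&(w[:,:,2]>110)
    k,l,st,ce=cv2.connectedComponentsWithStats(m.astype(np.uint8));i=1+st[1:,4].argmax()
    q,_=cv2.findContours((l==i).astype(np.uint8),0,1);cc,r=cv2.minEnclosingCircle(max(q,key=len))
    return ce[i]+[x,y],st[i],np.array(cc)+[x,y],r
i1=cen("pics/scene0.png",(271,315));i2=cen("pics/top0.png",(403,225))
print(i1,i2);print("init",tri(i1[0],i2[0]),tri(i1[2],i2[2]))
e1=cen("pics/scene_e.png",(356.5,171));e2=cen("pics/top_e.png",(259.6,236.5))
print(e1,e2);print("end",tri(e1[0],e2[0]),tri(e1[2],e2[2]))
h1=cen("pics/scene4.png",(356.3,161.3));print("held",h1)
```

```text
(array([267., 314.]), array([5, 8, 1, 1, 1], dtype=int32), array([267., 314.]), 9.999999747378752e-05) (array([402.43589744, 224.35897436]), array([ 5,  5,  8,  8, 39], dtype=int32), array([402.39189148, 224.22972965]), 4.019093036651611)
init (array([ 584.99089522, -257.72766519,   68.49709438]), [[1.67, -0.33], [0.96, 0.81]]) (array([ 585.20757026, -257.70320788,   68.7347847 ]), [[1.75, -0.35], [1.01, 0.85]])
(array([356.83783784, 170.2027027 ]), array([ 5,  4, 11, 10, 74], dtype=int32), array([356.9464283 , 170.03571415]), 5.053798198699951) (array([259.74468085, 236.19148936]), array([ 4,  5,  9,  9, 47], dtype=int32), array([259.38235283, 236.26470566]), 4.561295032501221)
end (array([540.24710933, 128.39177665, 159.30896834]), [[0.18, -0.04], [0.11, 0.13]]) (array([540.03660061, 129.31017459, 159.07763779]), [[0.21, -0.04], [0.13, 0.15]])
held (array([355.74545455, 160.63636364]), array([ 5,  5,  9,  8, 55], dtype=int32), array([355.78571415, 160.21428585]), 4.385838031768799)
```

Run:
```python
from h import *
from scipy.ndimage import map_coordinates,gaussian_filter
def sq(n,f,c,z,ps,rng=10):
    g=gaussian_filter(cv2.imread(f)[:,:,1].astype(float),.5);a=np.radians(ps);ex=np.array([np.cos(a),np.sin(a)]);ey=np.array([-ex[1],ex[0]])
    t=np.arange(-9,9.1,1.5)
    def v(h,o):
        out=[]
        for A,B in((ex,ey),(-ex,ey),(ey,ex),(-ey,ex)):
            P=np.array([np.r_[o+A*h+B*k,z] for k in t]);u=proj(n,P);out.append(map_coordinates(g,[u[:,1],u[:,0]],order=1))
        return out
    best=(-1,)
    for dx in np.arange(-rng,rng+.1,.5):
        for dy in np.arange(-rng,rng+.1,.5):
            o=np.array(c)+[dx,dy];i=v(10,o);e=v(14,o);s=sum(min(abs(np.mean(a-b)),35) for a,b in zip(i,e))-.5*np.std(np.concatenate(i))
            if s>best[0]: best=(s,dx,dy)
    d=np.array(best[1:]);return round(best[0],1),d,"along stand x,y",np.round([d@ex,d@ey],1)
for n,b0,b1 in(("top",(530.,-261),(590.5-.4,164.8-.85)),("scene",(527.,-259.2),(590.5-2.2,164.8+.7))):
    print(n,"init",sq(n,f"pics/{n}0.png",b0,90.5,4.2),"end",sq(n,f"pics/{n}_e.png",b1,186.5,215.5))
```

```text
top init (np.float64(104.0), array([-7.5,  9. ]), 'along stand x,y', array([-6.8,  9.5])) end (np.float64(132.3), array([ 0. , -0.5]), 'along stand x,y', array([0.3, 0.4]))
scene init (np.float64(92.7), array([-1. , -1.5]), 'along stand x,y', array([-1.1, -1.4])) end (np.float64(51.1), array([ 0.5, -4.5]), 'along stand x,y', array([2.2, 4. ]))
```

```bash
python3 -c "
from cell import manip
print(manip.close_job())"
```

```text
the job is handed in; nothing more can be done
None
```

The stand is on the rotary table with its ball on the handwheel side, released, and the job is handed in at about 22 s; the result of the judging was not returned. By camera it sits about 1 mm off the table's axis and level to roughly 0.01 rad. With the stand caged, turning was barred both ways (over 0.4 N m), so the long foot is in the slot. One ball-height reading was about 5 mm high, which would mean it had not dropped, but I put that down to camera error.

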